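# Index the test turntable to the next module and start the test

### The job

Bring the next module under the probe head of the rotary test fixture: push down the round spring plunger at the edge of its turntable, keep it down while you turn the table clockwise (seen from above) to the very next notch, no further, and let the plunger spring fully up into it. Only then push the round start button on the separate grey box right in and let go. Lift nothing, leave the modules in their nests, and leave the other things on the bench where they are.

Things in the scene. Friction and masses are not known exactly. Their poses are not given: they have to be found in the camera images.
- indexer: Fixed rotary index fixture; place and yaw vary. Origin on the bench, on the turntable's axis; z up. Steel index ring 260 mm across, 40 to 52 mm above the bench, with six open notches 14 mm wide in its rim, 60 degrees apart; above it the aluminium turntable, 208 mm across. On its +x side, 195 mm from the axis, a column 177 mm high whose arm reaches back to the probe head.
- turntable (a joint): Angle of the turntable (rad), growing as it turns CLOCKWISE seen from above. Starts at about 0 with the plunger's pin in a notch; the next notch clockwise is at 1.047 (60 degrees), with about 0.016 of play either way. It turns only while the plunger is down, against light friction (about 0.06 N m), and stays where it is left. End stops at -1.6 and 1.6.
- table_centre (a point): Top of the steel hub on the turntable's axis, 76 mm above the bench. The turntable's top, where the modules stand, is 66 mm above the bench.
- plunger_top (a point): Centre of the flat top of the plunger's round black head, 44 mm across, 98 mm above the bench when up. It sits on a lug of the turntable, 150 mm from the axis, and goes round with it: at (-130, -75) mm in the fixture's frame at the start, clockwise by the robot's side to (-130, 75) mm at the next notch. A finger pushing it down can drag it round by friction.
- plunger (a joint): How far the plunger is pushed down (m): 0 up, 0.018 at its stop; the spring pushes up with 3.6 N at 0, 8.7 N at the stop. Its round-ended pin, 10 mm thick, 121 mm from the axis, is clear of the notch from 0.012 on. Let go between notches it stays at about 0.011, under the ring; let go within about 1.5 degrees of a notch, or turned on until it meets one, it springs up.
- probe_head (a point): Lower end of the fixed probe head (black cylinder 28 mm across with brass pins): 98 mm above the bench, 68 mm from the turntable's axis along the fixture's +x.
- button_top (a point): Centre of the flat top of the start button: a grey round button 40 mm across on top of a fixed grey box 90 x 90 x 50 mm that stands on the bench to the right of the fixture. The top is 70 mm above the bench when not pressed.
- start_button (a joint): How far the start button is pushed down (m): 0 out, 0.006 at its stop, where its spring pushes back with 5 N; it springs out again.
- module_done_mid (a point): Centre of a loose screened metal module, 44 x 30 x 16 mm, 60 g, in a shallow nest (6 mm high) on the turntable, 68 mm from its axis, under the probe head at the start. Rides round with the turntable; its centre is 74 mm above the bench.
- module_next_mid (a point): Centre of a loose screened metal module, 44 x 30 x 16 mm, 60 g, in a shallow nest (6 mm high) on the turntable, 68 mm from its axis, 60 degrees anticlockwise of the probe head at the start; this is the one to bring under the probe head. Rides round with the turntable; its centre is 74 mm above the bench.
- module_third_mid (a point): Centre of a loose screened metal module, 44 x 30 x 16 mm, 60 g, in a shallow nest (6 mm high) on the turntable, 68 mm from its axis, 120 degrees anticlockwise of the probe head at the start. Rides round with the turntable; its centre is 74 mm above the bench.
- module_past_mid (a point): Centre of a loose screened metal module, 44 x 30 x 16 mm, 60 g, in a shallow nest (6 mm high) on the turntable, 68 mm from its axis, 60 degrees clockwise of the probe head at the start. Rides round with the turntable; its centre is 74 mm above the bench.
- screwdriver: Bystander: loose screwdriver, 170 mm long, lying on the bench.
- flux_jar: Bystander: loose small jar, 48 mm across, 55 mm high. Origin under its centre.
- adapter: Bystander: loose brass coaxial adapter, 18 mm across, 28 mm high. Origin under its centre.
- spool: Bystander: loose grey spool, 48 mm across, 40 mm high. Origin under its centre.
- parts_tray: Bystander: loose black tray, 100 x 70 x 25 mm. Origin under its centre.
- mug: Bystander: loose white mug, 80 mm across, 90 mm high. Origin under its centre.
Not all that is in view belongs to the job. What is shaped like the part that bears module_next_mid but black or pink is not meant.

How it is judged:
By the outcome, as a careful person would: the job done as asked, in the order asked, and still so for the second after the job is handed in, with the robot touching nothing.
It also fails if it takes over 48 s, if anything falls off the work surface, if the arm or the gripper's body presses on something with over 40 N, if the wrist force passes 120 N, or if a joint passes its speed limit or range.

### The arm

A 7-joint arm with a two-finger parallel gripper is mounted at the origin on the work surface. World frame = base frame: x ahead of the robot, y to its left, z up, the work surface at z = 0. Lengths are in m, angles in rad, forces in N, time in s.
With the tool pointing down it reaches from about 0.4 to 0.85 m from the base axis. Payload 4.5 kg.
Tool frame: the origin (TCP) lies at the very end of the fingers, on their centre line; the grasp point (between the pads) lies 19 mm behind it; z points along the fingers, y is the direction in which the jaws open and shut (so a half turn about z gives the same grasp; the last joint's range is limited). The gripper opens to 85 mm and grips with 20 to 120 N. Pads are 22 mm wide; open, the fingers measure 114 mm over their backs; the gripper's body (76 mm by 85 mm) begins 54 mm behind the grasp point. The pads swing forward as they close: fully open they stand 13 mm farther back than shut.
Start: joints at [-1.179, 0.689, -0.195, 1.565, 0.157, 0.902, -0.215], TCP at [0.219, 0.585, 0.231] pointing down, gripper open.
Joint ranges: [-3.01, 3.01], [-0.46, 2.08], [-1.47, 1.51], [0.13, 2.56], [-1, 4.14], [0.04, 2.09], [-2.66, 2.66]. Speed limits (rad/s): [2.57, 2.57, 3.14, 3.14, 3.14, 3.14, 3.14].

### API

Orientations are given as a 3x3 rotation matrix whose columns are the frame's x, y, z axes.
In Python, from bench import move_to, move_linear, set_joints, grip, dwell, solve_ik, get_obs, get_image, calibration, Unreachable, job_done, find_in, masks_of gives the robot as it stands. The module is installed in compiled form; this text tells all that it offers. Calls block until the motion is done:
- move_to(position, orientation): joint-space move of the TCP to a pose.
- move_linear(position, rotation=None, speed=0.15, stop_force=None): straight line of the TCP; rotation=None keeps the orientation; speed is the mean speed in m/s. With stop_force (N) it stops when the force on the tool has changed by that much, and returns True; else False.
- set_joints(angles): joint-space move.
- grip(opening): opening from 0.0 (shut) to 1.0 (fully open); the grip force is fixed at half the most; returns when the fingers have stopped.
- dwell(seconds).
- solve_ik(position, orientation): joint angles nearest the present ones, or None.
- get_obs(): the state.
- get_image(name): name is "scene" or "top" or "wrist"; returns the picture (420x560x3 uint8, blue, green, red); there is no depth.
- calibration(name): a dict with "fov_y" (degrees; the focal length in pixels is half the picture's height over the tangent of half this angle, whatever the lens; pixels are square), "cx", "cy" (the principal point, pixels), "rvec" (rotation vector, rad) and "tvec" (3), from world to camera coordinates, as OpenCV has them; the wrist camera has in their place "mount" (4x4, takes a point from camera to tool coordinates, whose origin is the TCP and whose axes are the flange's). Camera axes: x right, y down, z forward; pixel columns grow to the right and rows downward; lengths in m; the calibration is good to about 2 mm. A picture is of the moment at which its call begins: read the wrist's pose just before it. calibration takes no time and is no camera call.
A pose or a line that the arm cannot do raises Unreachable and nothing moves.
- job_done(): hands the job in, once; it reports no verdict.
Trained networks look in the newest picture that a camera, given by its name, has taken for a name from the list of things; names that differ only in an ending like _2 or _b are one class to them, and where a whole thing is asked for, a point or a joint stands for the part that bears it (a point fixed in the world has none). Each returns a list of dicts, best first, with "conf" (0 to 1); they miss things now and then, are a little off and sometimes report something else, mostly with a low value. They report only what shows in the picture. A call takes as long as a camera call. They do not tell look-alikes from the thing itself.
- find_in(camera, query): "xy" ([column, row] in pixels, amid what is visible of it).
- masks_of(camera, query): "mask" (420x560 bool, what is visible of it) and "xy" ([column, row] in pixels, amid what is visible of it).
The state is a dict: "clock": time; "q": joint angles; "qd": joint speeds; "joint_efforts": joint torques, N m; "position": TCP position; "tcp_rot": TCP orientation; "force": force on the tool from outside, world axes, zero at the start; "wrist_torque": the same for the moment, N m; "width": opening from 0.0 (shut) to 1.0 (fully open).
Only numpy, scipy, OpenCV 4.12 (cv2) and the standard library are available. Lean on these libraries where they do the work, as an engineer would, in place of code of your own. Each camera call takes 0.05 s, during which the arm holds its last target. There are 200 camera calls.

## Working session

There is one attempt and no reset: what is moved stays moved. The work goes in short steps, each a Python script; the robot and the scene stay as the last script left them, time stands still between calls to the robot, and variables do not carry over. Pictures are saved under pics/ and viewed, about 8 in all and at most 12, crops included, and the job is handed in when it is done.

```bash
mkdir -p pics
cat > h.py <<'E'
import numpy as np, cv2
from bench import *
def cam(name,obs=None):
    c=calibration(name); f=210/np.tan(np.radians(c["fov_y"])/2)
    K=np.array([[f,0,c["cx"]],[0,f,c["cy"]],[0,0,1]])
    if "mount" in c:
        T=np.eye(4);T[:3,:3]=obs["tcp_rot"];T[:3,3]=obs["position"];M=np.linalg.inv(T@np.array(c["mount"]))
        return K,M[:3,:3],M[:3,3]
    return K,cv2.Rodrigues(np.array(c["rvec"],float))[0],np.array(c["tvec"],float).ravel()
def ray(C,xy,z):
    K,R,t=C; d=R.T@np.linalg.inv(K)@np.array([xy[0],xy[1],1.]); o=-R.T@t
    return o+d*(z-o[2])/d[2]
def proj(C,p):
    K,R,t=C; v=K@(R@np.array(p,float)+t); return v[:2]/v[2]
E
python3 - <<'E'
from h import *
np.set_printoptions(precision=3,suppress=True)
for n in("top","scene"):
    im=get_image(n);cv2.imwrite(f"pics/{n}0.png",im)
    print(n,{k:v for k,v in calibration(n).items()})
    C=cam(n)
    for q,z in(("table_centre",.076),("plunger_top",.098),("probe_head",.098),("button_top",.07),("module_next_mid",.074)):
        for d in find_in(n,q)[:6]: print(q,round(d["conf"],2),np.round(d["xy"],1),ray(C,d["xy"],z))
print(get_obs()["clock"])
E
```

```text
top {'fov_y': 56.98540691241752, 'cx': 274.3921724504477, 'cy': 208.18330554653392, 'rvec': array([ 2.18 , -2.121,  0.177]), 'tvec': array([0.011, 0.553, 1.263])}
table_centre 0.85 [280.7 184.6] [0.627 0.008 0.076]
plunger_top 0.64 [312.7 207.6] [ 0.55  -0.097  0.098]
plunger_top 0.56 [277.5 179.9] [0.638 0.019 0.098]
probe_head 0.82 [277.4 179.4] [0.639 0.02  0.098]
module_next_mid 0.47 [219.1 165. ] [0.688 0.215 0.074]
scene {'fov_y': 55.05086697112503, 'cx': 275.2820564732709, 'cy': 207.4427464145474, 'rvec': array([ 1.979,  1.518, -0.575]), 'tvec': array([-0.163, -0.336,  1.476])}
table_centre 0.64 [269.6 237.7] [ 0.639 -0.019  0.076]
plunger_top 0.46 [232.1 211.8] [ 0.55  -0.095  0.098]
plunger_top 0.29 [312.1 229.8] [0.658 0.084 0.098]
probe_head 0.97 [294.4 258. ] [0.728 0.017 0.098]
button_top 0.51 [141.6 237.1] [ 0.55  -0.328  0.07 ]
module_next_mid 0.74 [346.5 231.1] [0.667 0.175 0.074]
module_next_mid 0.64 [368.5 251.9] [0.741 0.203 0.074]
module_next_mid 0.52 [314.3 228.6] [0.638 0.099 0.074]
module_next_mid 0.17 [294.5 258.8] [0.714 0.023 0.074]
0.6
```

View pics/top0.png

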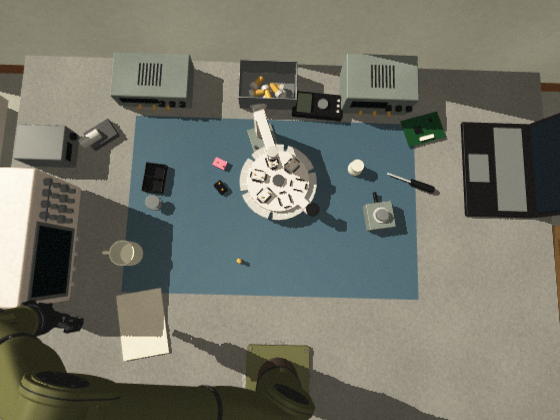

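View pics/scene0.png

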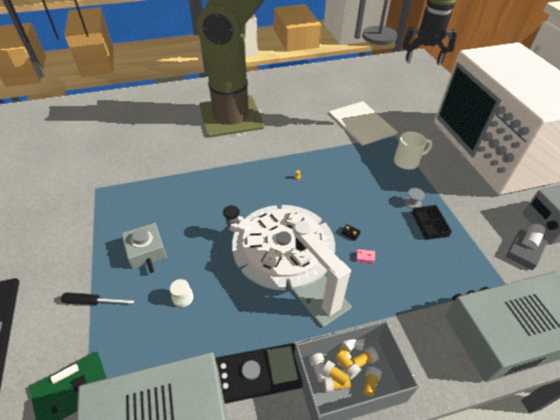

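Top view: the fixture is at about (279,181), its column points up and left, the plunger's black head is at (313,208) and the grey start box is at (380,214). In the scene view the plunger is at (232,212) and the button at (141,237). The next step is to close the gripper and look from above.

Run:
```python
from h import *
np.set_printoptions(precision=3,suppress=True)
R=np.array(get_obs()["tcp_rot"]);print(R, calibration("wrist")["mount"])
Rd=np.array([[1,0,0],[0,-1,0],[0,0,-1.]])
import itertools
best=None
for a in np.arange(0,360,30):
    c,s=np.cos(np.radians(a)),np.sin(np.radians(a))
    Q=np.array([[c,-s,0],[s,c,0],[0,0,1]])@Rd
    ok=[solve_ik(p,Q) for p in([.55,-.095,.3],[.55,-.095,.08],[.48,.03,.08],[.55,-.328,.06])]
    print(a,[None if o is None else np.round(o,2) for o in ok][:1],[o is not None for o in ok])
print(get_obs()["clock"])
```

```text
[[-0.937  0.35   0.   ]
 [ 0.35   0.937  0.   ]
 [-0.     0.    -1.   ]] [[-0.    -0.959 -0.283  0.072]
 [ 1.    -0.001  0.001 -0.   ]
 [-0.001 -0.283  0.959 -0.143]
 [ 0.     0.     0.     1.   ]]
0 [array([-0.22,  0.56,  0.52,  1.7 , -0.33,  0.96, -1.14])] [True, True, True, True]
30 [array([-0.14,  0.54,  0.38,  1.7 , -0.24,  0.95, -0.72])] [True, True, True, True]
60 [array([-0.06,  0.53,  0.24,  1.69, -0.15,  0.94, -0.28])] [True, True, True, True]
90 [array([ 0.02,  0.52,  0.11,  1.69, -0.07,  0.94,  0.15])] [True, True, True, True]
120 [array([ 0.11,  0.52, -0.03,  1.69,  0.02,  0.94,  0.59])] [True, True, True, True]
150 [array([ 0.19,  0.52, -0.16,  1.68,  0.1 ,  0.95,  1.04])] [True, True, True, True]
180 [array([ 0.27,  0.53, -0.29,  1.68,  0.18,  0.96,  1.48])] [True, True, True, True]
210 [array([ 0.35,  0.54, -0.43,  1.67,  0.26,  0.99,  1.92])] [True, True, True, True]
240 [array([ 0.45,  0.57, -0.61,  1.67,  0.37,  1.02,  2.34])] [True, True, True, True]
270 [array([-0.52,  0.86,  1.31,  1.72, -0.87,  1.28, -2.15])] [True, True, True, True]
300 [array([-0.52,  0.86,  1.31,  1.72, -0.87,  1.28, -1.63])] [True, True, True, True]
330 [array([-0.39,  0.66,  0.88,  1.71, -0.57,  1.05, -1.42])] [True, True, True, True]
0.6
```

```bash
cat >> h.py <<'E'
R0=np.array([[-1,0,0],[0,1,0],[0,0,-1.]])
E
python3 - <<'E'
from h import *
np.set_printoptions(precision=3,suppress=True)
grip(0.0)
move_to([.50,-.04,.36],R0); dwell(.2)
o=get_obs(); print(o["clock"],o["position"],o["width"],o["force"])
im=get_image("wrist");C=cam("wrist",o)
for q,z in(("table_centre",.076),("plunger_top",.098),("probe_head",.098),("button_top",.07),("module_next_mid",.074)):
    for d in find_in("wrist",q)[:7]: print(q,round(d["conf"],2),np.round(d["xy"],1),ray(C,d["xy"],z))
cv2.imwrite("pics/w1.png",im)
E
```

```text
4.0417 [ 0.5   -0.039  0.36 ] -0.002660671129162453 [-0.281  0.132 -0.114]
table_centre 0.93 [311.1 231.6] [0.591 0.009 0.076]
plunger_top 0.68 [239.2 204.3] [ 0.541 -0.097  0.098]
probe_head 0.61 [313.3 228.5] [0.578 0.009 0.098]
probe_head 0.32 [352.9 269.2] [0.644 0.072 0.098]
button_top 0.81 [ 91.4 194.7] [ 0.534 -0.323  0.07 ]
module_next_mid 0.92 [353.6 268. ] [0.654 0.08  0.074]
module_next_mid 0.78 [417.6 278.8] [0.674 0.185 0.074]
module_next_mid 0.68 [421.  238.9] [0.604 0.181 0.074]
```

View pics/w1.png

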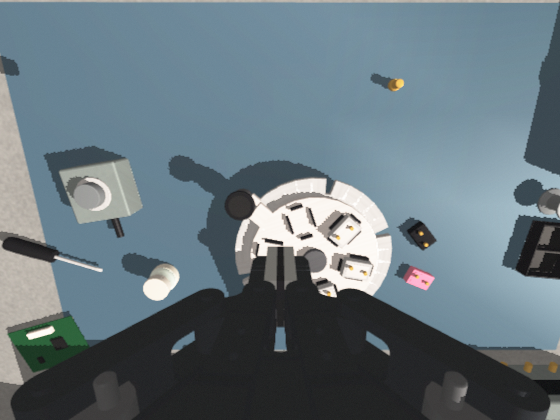

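The wrist view shows the plunger head at (239,204), the hub at about (315,260) half hidden by the fingers, and the button at (91,195). The black block at (421,236) and the pink one at (420,278) lie off the table and are decoys. I'll fit the fixture centre with an overlay.

Run:
```python
from h import *
from scipy.optimize import least_squares
np.set_printoptions(precision=4,suppress=True)
o=get_obs();C=cam("wrist",o);im=get_image("wrist")
g=cv2.cvtColor(im,cv2.COLOR_BGR2HSV)
disc=cv2.inRange(g,(0,0,90),(180,70,255)) # grey/white
S=cam("scene");T=cam("top")
hub0=ray(C,(315,260),.076);pl=ray(C,(239.2,204.3),.098)
print("hub",hub0,"pl",pl,np.linalg.norm((hub0-pl)[:2]))
# rim points: radial search from hub, last bright->blue transition
pts=[]
for a in np.radians(np.arange(95,290,3)):
    prof=[]
    rs=np.arange(.09,.16,.001)
    for r in rs:
        u=proj(C,[hub0[0]+r*np.cos(a),hub0[1]+r*np.sin(a),.052]).round().astype(int)
        prof.append(disc[u[1],u[0]]>0 if 0<=u[0]<560 and 0<=u[1]<420 else False)
    k=np.where(prof)[0]
    if len(k): pts.append([hub0[0]+rs[k[-1]]*np.cos(a),hub0[1]+rs[k[-1]]*np.sin(a)])
pts=np.array(pts)
f=least_squares(lambda x:np.hypot(*(pts-x).T)-.13,hub0[:2],loss="soft_l1",f_scale=.002)
hub=f.x;print("rim hub",hub,np.sort(np.abs(f.fun))[len(pts)//2],len(pts))
for h in(hub,):
    d=pl[:2]-h;th=np.arctan2(d[1],d[0]);yaw=th-np.radians(210)
    print("r",np.hypot(*d),"yaw",np.degrees(yaw)%360)
    for col,r,z,cc in(((0,0,255),.13,.052,h),((0,255,0),.104,.066,h),((255,0,255),.022,.098,h+.15*np.array([np.cos(th),np.sin(th)])),((255,255,0),.022,.098,h+.15*np.array([np.cos(th-np.pi/3),np.sin(th-np.pi/3)])),((0,255,255),.02,.07,np.array([.534,-.323]))):
        for a in np.linspace(0,6.28,240):
            p=[cc[0]+r*np.cos(a),cc[1]+r*np.sin(a),z]
            u=proj(C,p);cv2.circle(im,tuple(map(int,np.round(u))),0,col,-1)
cv2.imwrite("pics/w2.png",cv2.resize(im[140:330,40:440],(800,380),interpolation=cv2.INTER_CUBIC))
```

```text
hub [0.6394 0.0159 0.076 ] pl [ 0.5411 -0.0979  0.098 ] 0.15038204899035815
rim hub [0.6143 0.0307] 0.006200399856348543 65
r 0.14807784135387764 yaw 30.357245406529557
```

View pics/w2.png

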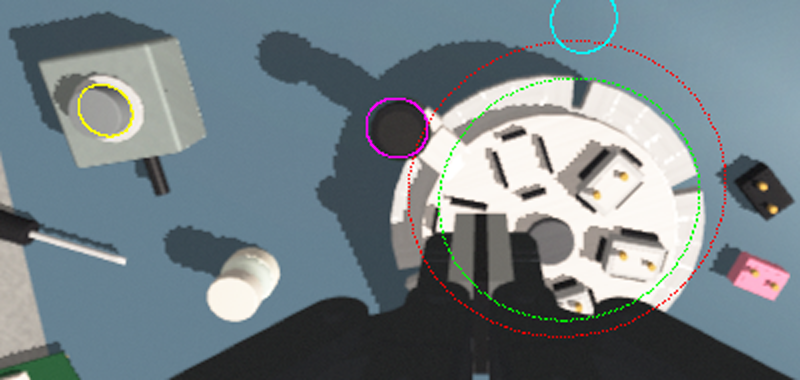

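Run:
```python
from h import *
np.set_printoptions(precision=4,suppress=True)
o=get_obs();C=cam("wrist",o)
px=lambda u,v:(40+u/2,140+v/2)
hub=ray(C,px(550,241),.076)
for n,u,v in(("n1",580,92),("n2",688,185)):
    p=ray(C,px(u,v),.052);d=(p-hub)[:2];print(n,np.hypot(*d),np.degrees(np.arctan2(d[1],d[0]))%360)
p=ray(C,px(398,128),.098);d=(p-hub)[:2];print("pl",p,np.hypot(*d),np.degrees(np.arctan2(d[1],d[0]))%360)
print("hub",hub,"btn",ray(C,px(98,109),.07))
print("hub scene px",proj(cam("scene"),hub),"top px",proj(cam("top"),hub))
im=cv2.imread("pics/scene0.png")[180:280,200:340]; im2=cv2.imread("pics/top0.png")[140:220,230:342]
cv2.imwrite("pics/c.png",np.hstack([cv2.resize(im,(560,400)),cv2.resize(cv2.copyMakeBorder(im2,0,0,0,0,0),(560,400))])[:, :1120][:, :].__getitem__((slice(None),slice(None)))) if 0 else None
```

```text
n1 0.11791568243101051 169.0963339862308
n2 0.12045383107223731 108.51446885675774
pl [ 0.5406 -0.0982  0.098 ] 0.1514707453681694 228.8797705326543
hub [0.6402 0.0159 0.076 ] btn [ 0.5334 -0.3277  0.07  ]
hub scene px [283.2936 235.3528] top px [278.401  180.6035]
```

Run:
```python
from h import *
np.set_printoptions(precision=3,suppress=True)
hub=np.array([.640,.016]);pt=lambda deg,z,r=.15:[*(hub+r*np.array([np.cos(np.radians(deg)),np.sin(np.radians(deg))])),z]
move_to(pt(229,.13),R0)
print(move_linear(pt(229,.085),speed=.05,stop_force=2.0));o=get_obs();print("touch",o["position"],o["force"])
move_linear(pt(229,.0825),speed=.04);o=get_obs();print("down",o["position"],o["force"],o["clock"])
for a in np.arange(219,168,-10):
    move_linear(pt(a,.0825),speed=.07);o=get_obs();print(a,o["position"],o["force"],o["clock"])
im=get_image("wrist");cv2.imwrite("pics/w3.png",im);cv2.imwrite("pics/s3.png",get_image("scene")[130:330,130:430].repeat(2,0).repeat(2,1))
```

```text
True
touch [ 0.541 -0.097  0.094] [-0.046  0.255  3.276]
down [ 0.542 -0.098  0.083] [-0.812  0.357  7.297] 6.4833
219 [ 0.524 -0.078  0.083] [-0.756  0.579  6.98 ] 7.0083
209 [ 0.509 -0.056  0.083] [-0.454  0.065  6.429] 7.5333
199 [ 0.499 -0.032  0.083] [-0.61  -0.081  7.271] 8.0583
189 [ 0.493 -0.007  0.083] [0.706 0.276 7.144] 8.5833
179 [0.491 0.019 0.083] [0.557 0.363 6.623] 9.1083
169 [0.494 0.045 0.083] [-0.162  0.2    6.932] 9.6333
```

View pics/w3.png

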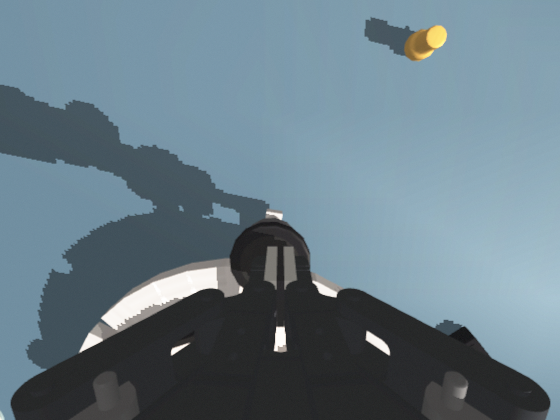

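View pics/s3.png

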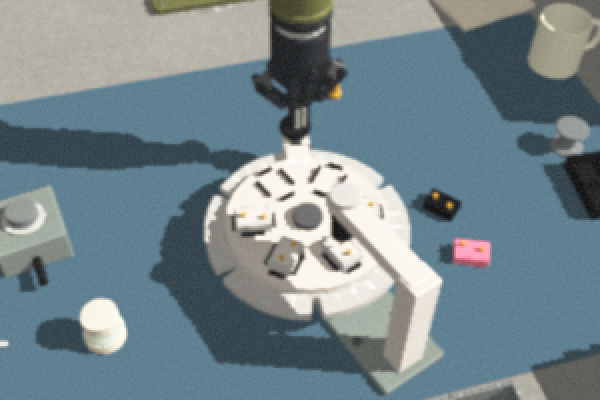

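The plunger rode along. The head at (270,252) sits a little to the left of the fingers at (281,252), so I'll measure the angle before letting go.

Run:
```python
from h import *
np.set_printoptions(precision=4,suppress=True)
hub=np.array([.640,.016]);o=get_obs();C=cam("wrist",o)
im=get_image("wrist")
for d in masks_of("wrist","plunger_top")[:2]:
    ys,xs=np.where(d["mask"]);print(d["conf"],d["xy"],xs.min(),xs.max(),ys.min(),ys.max())
    cs,_=cv2.findContours(d["mask"].astype(np.uint8),0,1);c=max(cs,key=len)[:,0,:]
    (u,v),r=cv2.minEnclosingCircle(c[c[:,1]<265]);print(u,v,r)
    p=ray(C,(u,v),.083);q=(p[:2]-hub);print(p,np.hypot(*q),np.degrees(np.arctan2(q[1],q[0]))%360)
p=o["position"][:2]-hub;print("tcp",o["position"],np.degrees(np.arctan2(p[1],p[0]))%360)
print("tcp px",proj(C,o["position"]))
get_image("top")
for n in("scene","top"):
    if n=="scene": get_image(n)
    for d in find_in(n,"plunger_top")[:2]+find_in(n,"table_centre")[:1]:print(n,d["conf"],d["xy"],ray(cam(n),d["xy"],.08))
cv2.imwrite("pics/w4.png",cv2.resize(im[190:300,200:360],(800,550),interpolation=cv2.INTER_CUBIC))
```

```text
0.71 [259.2, 243.6] 229 309 209 286
269.04376220703125 258.0 40.15605545043945
[0.491  0.0391 0.083 ] 0.15072611030815164 171.19762648344076
tcp [0.4938 0.045  0.0831] 168.7716092209057
tcp px [280.2452 262.7152]
scene 0.47 [275.0, 193.7] [0.4987 0.0327 0.08  ]
scene 0.58 [276.9, 236.8] [ 0.6435 -0.0017  0.08  ]
top 0.92 [281.2, 178.7] [0.646  0.0069 0.08  ]
```

View pics/w4.png

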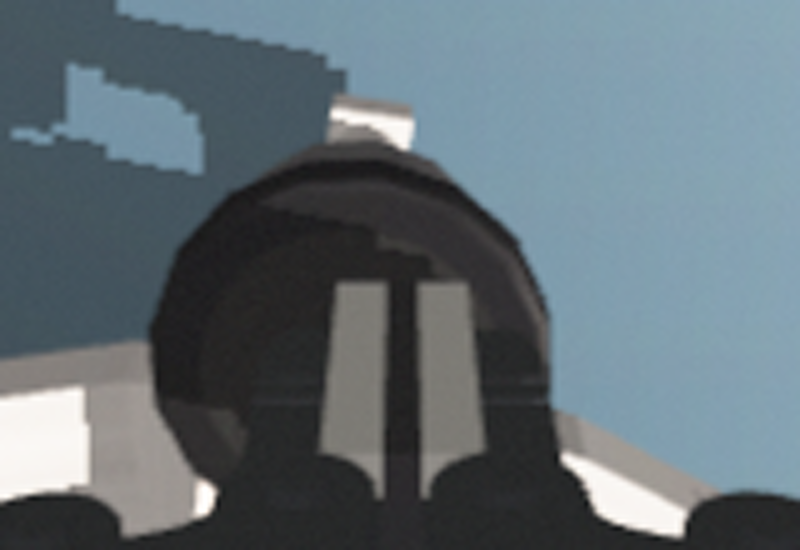

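The head centre measures about 171.2° and the notch is at 169.1°, so the table is roughly 2° short, which is the safe side. I'll move on 1.8° while it is down, re-measure, then let go.

```bash
cat >> h.py <<'E'
hub=np.array([.640,.016])
def pt(deg,z,r=.15): return [*(hub+r*np.array([np.cos(np.radians(deg)),np.sin(np.radians(deg))])),z]
def head(z=.083,vmax=265):
    o=get_obs();C=cam("wrist",o);get_image("wrist")
    for d in masks_of("wrist","plunger_top")[:1]:
        cs,_=cv2.findContours(d["mask"].astype(np.uint8),0,1);c=max(cs,key=len)[:,0,:]
        (u,v),r=cv2.minEnclosingCircle(c[c[:,1]<vmax]);p=ray(C,(u,v),z);q=p[:2]-hub
        return d["conf"],u,v,r,p,np.hypot(*q),np.degrees(np.arctan2(q[1],q[0]))%360
E
python3 - <<'E'
from h import *
np.set_printoptions(precision=4,suppress=True)
print(head())
move_linear(pt(167,.0825),speed=.03);o=get_obs();print(o["position"],o["force"]);print(head())
E
```

```text
(0.97, 269.1000061035156, 258.0, 40.212154388427734, array([0.491, 0.039, 0.083]), np.float64(0.1507347837305568), np.float64(171.21889815567283))
[0.4948 0.0501 0.083 ] [0.4726 0.9951 6.3982]
(0.87, 269.0, 257.5, 40.152931213378906, array([0.4918, 0.0441, 0.083 ]), np.float64(0.15087624432586977), np.float64(169.2652983373276))
```

Run:
```python
from h import *
np.set_printoptions(precision=4,suppress=True)
for z in(.0865,.089,.092,.095,.098,.101):
    move_linear(pt(167,z),speed=.03);o=get_obs();print(z,o["position"][2],o["force"])
move_linear(pt(169,.16),speed=.15);dwell(.1);print(head(.098,999));im=get_image("wrist")
cv2.imwrite("pics/w5.png",im);print(get_obs()["clock"])
```

```text
0.0865 0.08712332589833545 [0.868  0.2951 6.2565]
0.089 0.08959870891097196 [1.3333 0.6701 4.6886]
0.092 0.09243351566296279 [ 2.9537 -0.6413  3.4334]
0.095 0.0951901884804388 [2.0913 0.2761 2.9937]
0.098 0.09790092026842215 [ 0.9445 -0.1526  2.3338]
0.101 0.10085408028940268 [ 0.2457 -0.2348 -0.5212]
(0.73, 278.5929260253906, 226.907470703125, 29.23492431640625, array([0.4937, 0.0436, 0.098 ]), np.float64(0.14886252875906616), np.float64(169.3272003186905))
12.9833
```

View pics/w5.png

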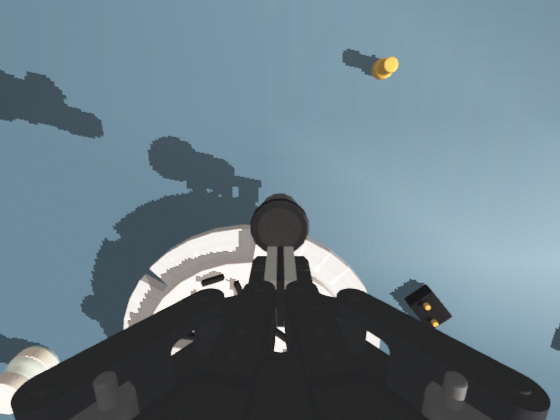

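The finger still felt the plunger up to z≈0.098, so it sprang fully up, and its head is at 169.3°. On to the button.

Run:
```python
from h import *
np.set_printoptions(precision=4,suppress=True)
move_linear([.493,.044,.22],speed=.2)
move_to([.51,-.33,.22],R0);dwell(.2)
o=get_obs();C=cam("wrist",o);im=get_image("wrist")
for d in find_in("wrist","button_top")[:2]: print(d["conf"],d["xy"],ray(C,d["xy"],.07))
u=proj(C,[.5335,-.3277,.07]);print("expected px",u)
cv2.circle(im,tuple(map(int,u)),3,(0,0,255),1)
cv2.imwrite("pics/w6.png",im)
s=get_image("scene");cv2.imwrite("pics/s6.png",cv2.resize(s[180:330,200:400],(800,600),interpolation=cv2.INTER_CUBIC))
print(get_obs()["clock"])
```

```text
0.93 [276.5, 219.3] [ 0.5368 -0.3319  0.07  ]
expected px [280.4804 216.2631]
15.1833
```

View pics/w6.png

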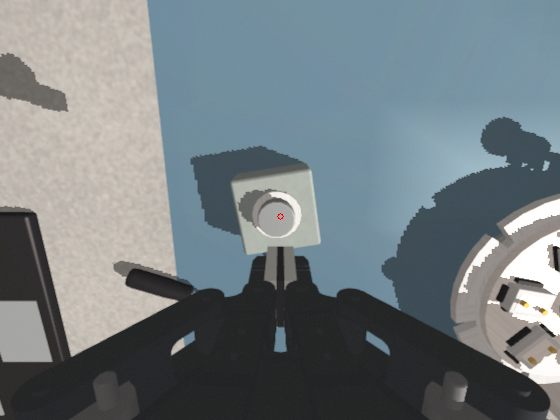

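View pics/s6.png

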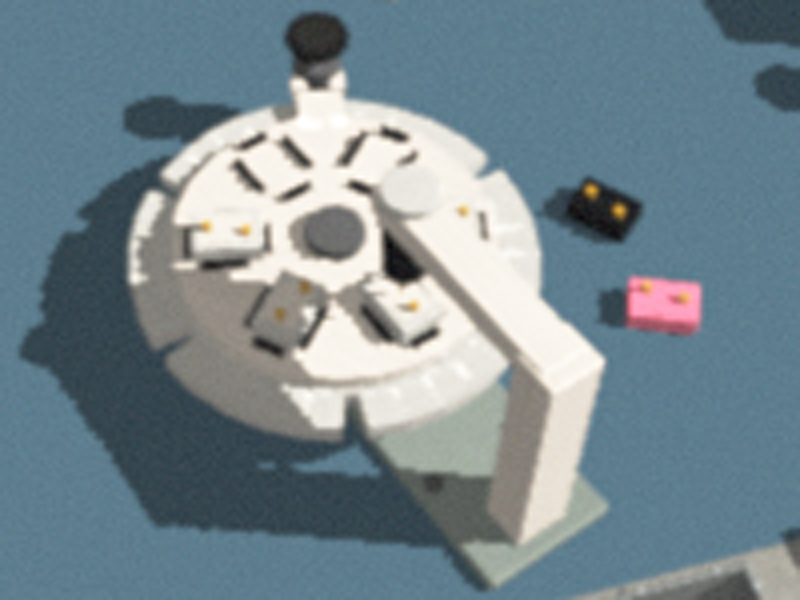

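The fixture picture shows the plunger standing tall and the modules in their nests, with one under the probe head. The button centre is at about (278,218). Pressing it now.

Run:
```python
from h import *
np.set_printoptions(precision=4,suppress=True)
move_linear([.535,-.330,.085],speed=.15);dwell(.1)
hit=move_linear([.535,-.330,.054],speed=.025,stop_force=14);o=get_obs();print(hit,o["position"],o["force"])
dwell(.3);o=get_obs();print(o["position"],o["force"])
move_linear([.535,-.330,.085],speed=.05);o=get_obs();print(o["force"])
move_linear([.51,-.33,.23],speed=.2);dwell(.3)
w=get_image("wrist");s=get_image("scene")
o=get_obs();print(o["clock"],find_in("scene","plunger_top")[:1],find_in("wrist","button_top")[:1])
s0=cv2.imread("pics/scene0.png")
cv2.imwrite("pics/end.png",np.hstack([cv2.resize(w,(400,300)),s[110:410,60:460]]))
```

```text
True [ 0.535  -0.33    0.0641] [-1.4349  0.4319  8.3139]
[ 0.535  -0.33    0.0641] [-1.2332  0.3109  8.8894]
[-0.7626 -0.9139  0.5195]
19.3667 [{'xy': [279.6, 189.6], 'conf': 0.54}] [{'xy': [278.5, 215.8], 'conf': 0.89}]
```

View pics/end.png

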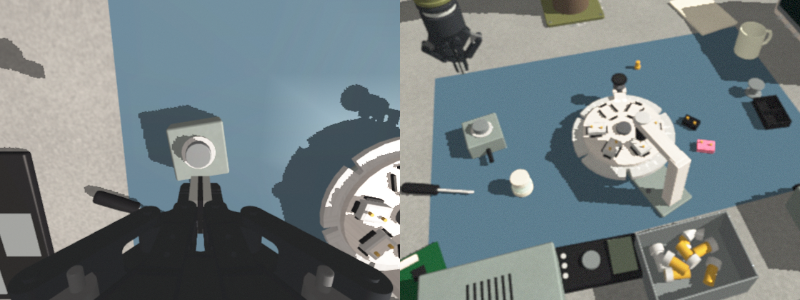

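```bash
python3 -c "
from bench import *
job_done();print(get_obs()['clock'])"
```

```text
the job is handed in; nothing more can be done
the job is handed in; nothing more can be done
```

The table is turned clockwise to the next notch, the plunger is up in it, and the start button was then pressed in and released. I handed the job in at about 19.4 s; no verdict is reported.

- **Turning:** I held the plunger down and dragged it round by friction. The finger slipped about 2°, so the first turn came up short. I moved on 2° before letting go, which put the head at 169.3° against 169.1° measured for the notch.
- **Plunger up:** The finger felt the plunger until it reached its full height of about 98 mm. The pictures afterwards show it standing up.
- **Button:** I pushed it to 64.1 mm with about 9 N, more than the 5 N its spring gives at the stop, so it was fully in. When I backed off, the force dropped to near zero and the picture shows the button out again.
- **Rest of the bench:** The modules I could see are in their nests, and the other things look unmoved in the last scene picture.
- **Checks that failed or disagreed:**
    - One automatic fit of the fixture's centre from its rim came out about 2.5 cm off. I dropped it in favour of the hub, notch and plunger positions, which agreed with each other.
    - The networks' fixed-camera estimates of the hub and plunger were off by 1–2 cm in places, and the scene-camera one for the button by about 1.5 cm.

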